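# Refit the burner knob and hold it in for lighting

### The job

Get the table-top gas burner ready to light: turn the fitted gas-cock knob clockwise until its pointer stands at the long index mark on the dial plate and let go of it, then take the loose burner knob from the worktop, turn it so that its keyed bore matches the D-shaped tap spindle, slide it fully home and press it right down against the tap's spring. Finish while still holding the knob pressed down, as one must while the flame-failure valve warms up; leave the ramekin, pepper mill and salt shaker alone.

Things in the scene. Friction and masses are not known exactly. Their poses are not given: they have to be found in the camera images.
- cock (a joint): turning angle (rad) of the gas-cock knob fitted on the stove, the left one of the two controls; grows clockwise seen from above, range 0 to 2.6. At 1.571 its pointer stands exactly at the long index mark. About 0.06 N m of friction; it stays where it is left, with no detent or stop at the mark
- cock_grip (a point): on the turning axis of the fitted gas-cock knob, 9 mm below the top of its bar (99 mm above the worktop); z up, x the way the bar's pointed end points. Black knob: round body 46 mm across, 16 mm high, 4 mm above the deck; on it a bar 15 mm wide, 18 mm high, parallel-sided from 19 mm behind to 17 mm before the axis, then narrowing to a blunt point at 26 mm; thin white line on the pointed half
- index_mark (a point): middle of the long index mark of the gas cock, a raised white line 16 mm long and 3.6 mm wide on the dark round dial plate, 38 mm from the cock's axis on the side away from the stove's front; shorter thin graduations, 6 mm long, lie on both sides of it
- spindle_tip (a point): centre of the top of the bare steel tap spindle, on its axis, 130 mm to the right of the gas cock; it moves with the spindle, and stands 25 mm above the deck when out. z up, x the way the spindle's flat faces. Spindle 12 mm in diameter with one flat 1.5 mm from the axis (D section); top edge bevelled 1.4 mm over 2.5 mm. It may stand turned either way; it turns with about 0.03 N m
- tap_press (a joint): how far the spindle is pushed in (m), straight down: 0 out, 0.008 at the stop. A spring pushes it out with 3 N at 0 and 10 N at the stop. Pushing on its end sinks it even when the knob is not on it
- burner_knob: the loose black burner knob, upright on the worktop, 0.06 kg, 34 mm high, shaped as the fitted one. Origin at the centre of its underside, z up, x towards the bar's pointed end. From below a D-shaped bore on its axis, 14 mm deep, 0.6 mm wider all round than the spindle, mouth bevelled, its flat on the pointed side: it goes on only with its x along the spindle tip's x, within about 15 degrees
- knob_grip (a point): on the loose burner knob's axis, in the middle of its bar, 9 mm below the knob's top and 25 mm above its underside; axes as the knob's. The bar is 15 mm wide and 18 mm high above a round body 46 mm across. Fully home on the spindle, this point is 11 mm above the spindle tip, and the knob's underside 11 mm above the deck with the spindle out, 3 mm with it pushed to the stop
- stove: the fixed table-top gas burner of sheet steel, 360 mm deep (x), 300 mm wide (y), its deck 70 mm above the worktop. Origin under its centre; x points away from its front, where the controls are: cock axis at x -128, y +65 mm, spindle axis at x -128, y -65 mm. Behind them the burner with a black pan ring and five prongs, up to 40 mm above the deck
- ramekin: white porcelain ramekin, 71 mm across, 44 mm high, origin at the centre of its underside; a bystander
- pepper_mill: dark wooden pepper mill, 58 mm across, 150 mm high, origin at the centre of its underside; a bystander
- salt_shaker: glass salt shaker with steel cap, 44 mm across, 90 mm high, origin at the centre of its underside; a bystander
Not all that is in view belongs to the job. What is shaped like the burner_knob but red is not meant.

How it is judged:
On the way, in this order (a step that is already met when the one before it is completed fails the run):
1. the gas cock's pointer stands at the long index mark (within 0.12 rad) and the knob has been let go (value of joint cock between 1.451 and 1.691 rad and contact force between the fingers and stove below 0.3 N), for 0.2 s.
2. the burner knob is fully home on the D spindle (z of burner_knob in the frame of spindle_tip between -0.017 and -0.012 m and horizontal distance between burner_knob and spindle_tip below 0.004 m and angle between the x axis of burner_knob and the x axis of spindle_tip, either way round below 0.6 rad), for 0.1 s.
At the end, for the whole second after the job is handed in: Pointer within 0.12 rad of the index mark; knob home on the spindle (underside over 12 mm below its tip, axes within 4 mm, x directions within 0.6 rad); fingers on the knob keep the spindle pushed in more than 6 of its 8 mm (all of step 2 and value of joint cock between 1.451 and 1.691 rad and value of joint tap_press above 0.006 m and contact force between the fingers and burner_knob above 1 N); the arm keeps its last pose, push and grip.
It fails at once if a bystander was shoved more than 30 mm or knocked over (distance of any of ramekin, pepper_mill, salt_shaker from where it was at the start of the episode above 0.03 m or angle between any of ramekin, pepper_mill, salt_shaker's own z axis and vertical above 0.5 rad).
It also fails if it takes over 54 s, if anything falls off the work surface, if the arm or the gripper's body presses on something with over 40 N, if the wrist force passes 120 N, or if a joint passes its speed limit or range.

### The arm

A 6-joint arm with a two-finger parallel gripper is mounted at the origin on a cart in front of the work surface, level with it; the furniture and walls round the work are solid. World frame = base frame: x ahead of the robot, y to its left, z up, the work surface at z = 0. Lengths are in m, angles in rad, forces in N, time in s.
With the tool pointing down it reaches from about 0.2 to 0.875 m from the base axis. Payload 3.4 kg.
Tool frame: the origin (TCP) lies at the very end of the fingers, on their centre line; the grasp point (between the pads) lies 19 mm behind it; z points along the fingers, y is the direction in which the jaws open and shut (so a half turn about z gives the same grasp; the last joint's range is limited). The gripper opens to 94 mm and grips with 3 to 60 N. Pads are 16 mm wide; open, the fingers measure 119 mm over their backs; the gripper's body (75 mm by 177 mm) begins 78 mm behind the grasp point.
Start: joints at [-1.277, 0.276, 1.505, -0, 1.361, -0.121], TCP at [0.232, -0.526, 0.205] pointing down, gripper open.
Joint ranges: [-2.89, 2.89], [-0.75, 2.08], [0.22, 2.7], [-1.18, 4.32], [0.11, 2.71], [-2.7, 2.7]. Speed limits (rad/s): [2.57, 2.57, 3.14, 3.14, 3.14, 3.14].

### API

Orientations are given as [roll, pitch, yaw] about the fixed x, y, z axes, in that order (R = Rz(yaw) Ry(pitch) Rx(roll)).
In Python, from rig import state, capture, camera_params, finish_job, cut_out, spot_point gives the robot as it stands. The module is installed in compiled form; this text tells all that it offers.
- The arm moves only by the tool apply_moves, never from a script. Its argument "moves" is a list of rows, each an object of numbers: "x", "y", "z": the shift along the tool's x, y, z in cm; "spin": the turn about the tool's z in rad. In form: [{"x": .., "y": .., "z": .., "spin": ..}, ...]. A call has 1 to 5 rows; each row is the pose to reach, as a shift and turn from the pose commanded when the call began, along the tool's axes at that moment; what a row does not reach only later rows make up. A row lasts 1/12 s, in which the tool goes at most 41.7 mm and 7.16 degrees, less where a joint would pass 70% of its speed; a pose out of reach is approached as far as the arm can. A call with a gripper value outside its range is refused whole. "jaw" is the closure in counts, from 0 (fully open) to 255 (shut), set as the call begins (left out, the last holds). The fingers move at their own pace and stop on an object; "newtons" is the grip in N (left out, the last holds). Time passes only in rows, so rows that repeat a pose let the fingers close. It gives the time, the measured TCP pose, the force and the opening at its end, in the units of the state.
- state(): the state, without advancing time (a new reading comes with each control period).
- capture(name): name is "scene" or "top" or "wrist"; returns the picture (384x512x3 uint8, blue, green, red); there is no depth.
- camera_params(name): a dict with "vertical_fov" (degrees; the focal length in pixels is half the picture's height over the tangent of half this angle, whatever the lens; pixels are square), "cx", "cy" (the principal point, pixels), "R" (3x3) and "t" (3): a world point X has camera coordinates R X + t. Camera axes: x right, y down, z forward; pixel columns grow to the right and rows downward; lengths in m; the calibration is good to about 2 mm. A picture is of the moment at which its call begins: read the wrist's pose just before it. camera_params takes no time and is no camera call; for the wrist camera it gives the pose at the moment of the call.
- finish_job(): hands the job in, once; it reports no verdict.
Trained networks look in the newest picture that a camera, given by its name, has taken for a name from the list of things; names that differ only in an ending like _2 or _b are one class to them, and where a whole thing is asked for, a point or a joint stands for the part that bears it (a point fixed in the world has none). Each returns a list of dicts, best first, with "p" (0 to 1); they miss things now and then, are a little off and sometimes report something else, mostly with a low value. They report only what shows in the picture. A call takes as long as a camera call. They do not tell look-alikes from the thing itself.
- cut_out(camera, name): "mask" (384x512 bool, what is visible of it).
- spot_point(camera, name): "location" ([x, y, z] in m, in world coordinates, good to about 4 mm: a listed point, or the origin of a listed thing).
The state is a dict: "time_s": time; "qpos": joint angles; "dq": joint speeds; "effort": joint torques, N m; "tcp_pos": TCP position; "orientation": TCP orientation; "force": force on the tool from outside, world axes, zero at the start; "wrist_torque": the same for the moment, N m; "opening": opening from 0.0 (shut) to 1.0 (fully open).
Only numpy, scipy, OpenCV 4.12 (cv2) and the standard library are available. Lean on these libraries where they do the work, as an engineer would, in place of code of your own. Each camera call takes 0.05 s, during which the arm holds its last target. There are 200 camera calls.

## Working session

There is one attempt and no reset: what is moved stays moved. The work goes in short steps, Python scripts to look and compute and a tool call to move; the robot and the scene stay as the last step left them, time stands still between calls to the robot, and variables do not carry over. Pictures are saved under pics/ and viewed, about 8 in all and at most 12, crops included, and the job is handed in when it is done.

Besides the shell and the picture viewer there is one more tool, called after "Call:" by a JSON object that holds its "fn" and its "kwargs", one argument or row to a line. apply_moves: Moves the arm, as the interface text tells. Its arguments: {"type":"object","properties":{"moves":{"type":"array","items":{"type":"object","properties":{"x":{"type":"number"},"y":{"type":"number"},"z":{"type":"number"},"spin":{"type":"number"}}}},"jaw":{"type":"number"},"newtons":{"type":"number"}},"required":["moves"]}

```bash
mkdir -p pics; python3 - <<'E'
from rig import *
import cv2,numpy as np
s=state();print(s)
a=capture("scene");b=capture("top")
cv2.imwrite("pics/a.png",np.hstack([cv2.resize(a,(400,300)),cv2.resize(b,(400,300))]))
cv2.imwrite("pics/top.png",cv2.resize(b,(800,600)))
for c in("scene","top"):
  p=camera_params(c);R=np.array(p["R"]);print(c,p["vertical_fov"],-R.T@np.array(p["t"]),R[2])
  for n in("cock_grip","index_mark","spindle_tip","burner_knob","knob_grip","stove","ramekin","pepper_mill","salt_shaker"):
    print(n,[(np.round(d["location"],3).tolist(),round(d["p"],2)) for d in spot_point(c,n)][:3])
E
```

```text
{'time_s': 0.0, 'qpos': array([-1.27699502e+00,  2.76627661e-01,  1.50609524e+00, -3.05739538e-05,
        1.36069388e+00, -1.21000980e-01]), 'dq': array([ 0.00054214, -0.00026737,  0.00102594, -0.00024992, -0.00161309,
        0.00126556]), 'effort': array([-1.91387144e-04, -4.04582369e+01, -2.37231016e+01,  6.98962226e-02,
        3.47246777e-02, -1.55144226e-04]), 'tcp_pos': array([ 0.23155281, -0.52571224,  0.20460122]), 'orientation': array([-3.13977826e+00, -1.90510564e-04,  4.14808513e-01]), 'force': array([-0.80503283, -0.02866599,  0.53346023]), 'wrist_torque': array([-0.05004311, -0.00184025, -0.00345058]), 'opening': 0.9983348638574697}
scene 45.49068728743924 [0.11955227 0.91913439 0.66342315] [ 0.36002925 -0.80601608 -0.4698053 ]
cock_grip [([0.492, 0.26, 0.097], 0.83)]
index_mark [([0.529, 0.26, 0.073], 0.82), ([0.525, -0.192, 0.025], 0.25)]
spindle_tip [([0.492, 0.131, 0.092], 0.59)]
burner_knob [([0.552, -0.11, -0.002], 0.73), ([0.521, -0.193, 0.006], 0.72)]
knob_grip [([0.555, -0.112, 0.022], 0.57), ([0.524, -0.194, 0.027], 0.5), ([0.533, 0.26, 0.072], 0.21)]
stove [([0.622, 0.196, 0.001], 0.88)]
ramekin [([0.697, -0.213, -0.002], 0.87)]
pepper_mill [([0.632, -0.38, -0.003], 0.93)]
salt_shaker [([0.483, -0.419, -0.002], 0.8)]
top 51.19887851007494 [ 0.36486989 -0.06062348  1.33655458] [ 0.16119389 -0.02823388 -0.98651882]
cock_grip [([0.487, 0.258, 0.098], 0.73)]
index_mark [([0.525, 0.262, 0.072], 0.94), ([0.522, -0.201, -0.001], 0.26)]
spindle_tip []
burner_knob [([0.555, -0.116, 0.001], 0.61), ([0.518, -0.2, -0.001], 0.6)]
knob_grip [([0.552, -0.11, 0.027], 0.69), ([0.519, -0.19, 0.028], 0.67)]
stove [([0.622, 0.193, 0.002], 0.71)]
ramekin [([0.49, 0.26, 0.095], 0.71), ([0.53, 0.261, 0.073], 0.69), ([0.698, -0.209, -0.002], 0.67)]
pepper_mill [([0.631, -0.379, -0.003], 0.62)]
salt_shaker [([0.483, -0.421, -0.002], 0.43)]
```

View pics/top.png

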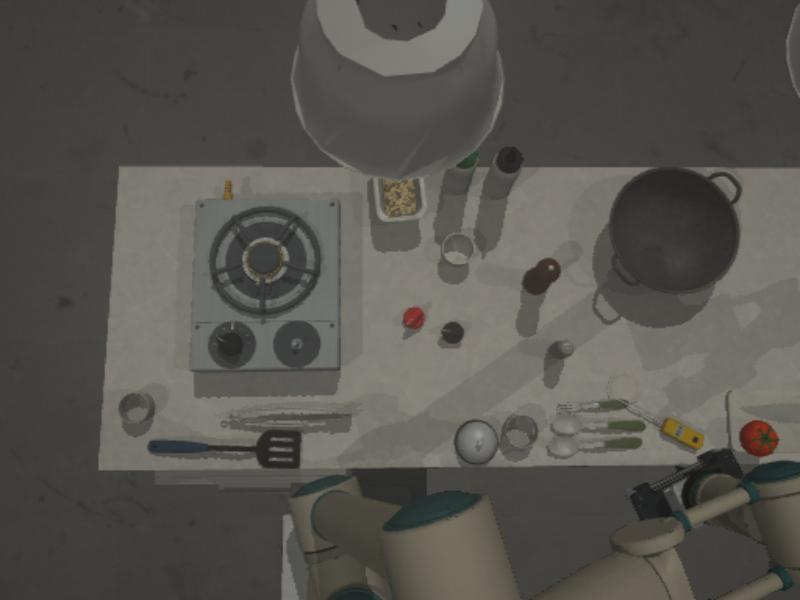

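```bash
cat > h.py <<'E'
from rig import *
import cv2,numpy as np
from scipy.spatial.transform import Rotation as Ro
def go(x,y,z,yaw=None):
    s=state();R=Ro.from_euler("xyz",s["orientation"]).as_matrix();yw=s["orientation"][2]
    d=R.T@(np.array([x,y,z])-s["tcp_pos"])*100
    sp=0 if yaw is None else -((yaw-yw+np.pi)%(2*np.pi)-np.pi)
    print("t %.2f"%s["time_s"],"tcp",s["tcp_pos"].round(4),"ori",s["orientation"].round(3),"F",s["force"].round(1),"q6 %.2f"%s["qpos"][5],"op %.3f"%s["opening"]);print("shift",d.round(2),"spin %.3f"%sp)
def proj(c,X):
    p=camera_params(c);f=192/np.tan(np.radians(p["vertical_fov"]/2));q=np.array(p["R"])@X+p["t"];return f*q[0]/q[2]+p["cx"],f*q[1]/q[2]+p["cy"]
def back(c,u,v,z,p=None):
    p=p or camera_params(c);f=192/np.tan(np.radians(p["vertical_fov"]/2));R=np.array(p["R"]);C=-R.T@np.array(p["t"])
    d=R.T@np.array([(u-p["cx"])/f,(v-p["cy"])/f,1]);return C+d*(z-C[2])/d[2]
E
python3 - <<'E'
from h import *
go(0.42,-0.2,0.30)
p=camera_params("wrist");R=np.array(p["R"]);s=state();T=Ro.from_euler("xyz",s["orientation"]).as_matrix()
print(T.T@(-R.T@p["t"]-s["tcp_pos"]),(R@T).round(2),p["vertical_fov"])
E
```

```text
t 1.00 tcp [ 0.2317 -0.5263  0.2055] ori [3.141 0.    0.415] F [-0.4  0.3 -0.8] q6 -0.12 op 1.005
shift [ 30.38 -22.27  -9.45] spin 0.000
[ 6.66733468e-02  9.74243245e-05 -1.79221759e-01] [[-0.    1.    0.  ]
 [-0.97 -0.   -0.23]
 [-0.23 -0.    0.97]] 67.76385019154488
```

View pics/a.png

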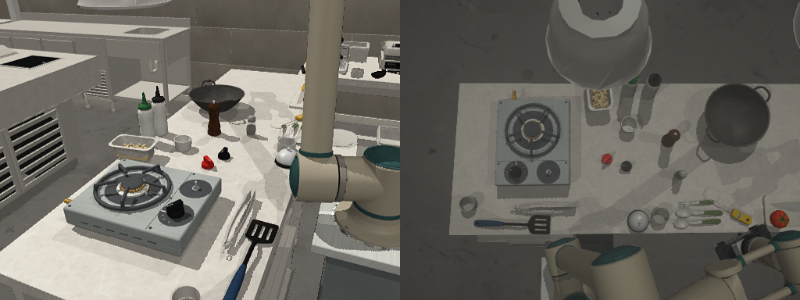

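The scene picture shows the lamp hanging high and clear. The stove is at left with the fitted cock at about (178,208), and the red and black knobs are at (207,160) and (224,153).

Call:
{"fn": "apply_moves", "kwargs": {
  "moves": [
    {"x":2.5,"y":-2,"z":-3},
    {"x":5,"y":-4,"z":-6},
    {"x":8,"y":-6,"z":-9.4},
    {"x":11.3,"y":-8.2,"z":-9.4},
    {"x":14.6,"y":-10.6,"z":-9.4}
  ]
}}

```text
invalid input
```

Call:
{"fn": "apply_moves", "kwargs": {
  "moves": [
    {"x":3.3,"y":-2.4},
    {"x":6.6,"y":-4.8},
    {"x":9.9,"y":-7.2},
    {"x":13,"y":-9.5},
    {"x":15.8,"y":-11.7}
  ]
}}

```text
invalid input
```

```bash
python3 - <<'E'
from h import *
w=capture("wrist");p=camera_params("wrist");cv2.imwrite("pics/w1.png",w)
for n in("burner_knob","knob_grip"):print(n,[(np.round(d["location"],4).tolist(),round(d["p"],2)) for d in spot_point("wrist",n)][:4])
for i,m in enumerate(cut_out("wrist","burner_knob")[:3]):
  v,u=np.nonzero(m["mask"]);print(m["p"],u.mean(),v.mean(),len(u),w[m["mask"]].mean(0))
go(0.42,0.22,0.30,0)
E
```

```text
burner_knob []
knob_grip []
t 1.20 tcp [ 0.2317 -0.5263  0.2055] ori [3.142 0.    0.415] F [0.7 0.  0.2] q6 -0.12 op 0.999
shift [ 47.31 -60.71  -9.46] spin 0.415
```

View pics/w1.png

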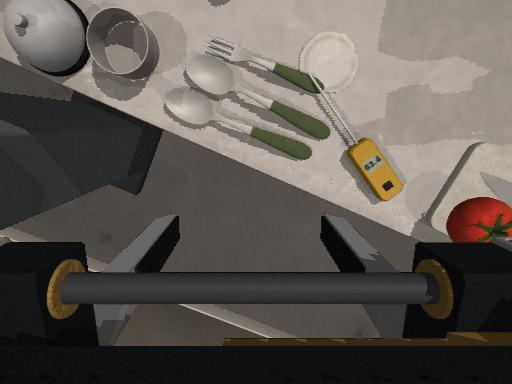

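The moves were refused, so the arm is still at its start, and the picture shows only cutlery and the jaws. I'll retry with all four numbers in each row.

Call:
{"fn": "apply_moves", "kwargs": {
  "moves": [
    {"x":2.5,"y":-2.0,"z":-3.0,"spin":0.0},
    {"x":5.0,"y":-4.0,"z":-6.0,"spin":0.0},
    {"x":8.0,"y":-6.0,"z":-8.0,"spin":0.0},
    {"x":11.0,"y":-8.0,"z":-9.4,"spin":0.0},
    {"x":14.0,"y":-10.2,"z":-9.4,"spin":0.0}
  ]
}}

```text
time_s: 1.62
tcp_pos: [0.3205, -0.3769, 0.3032]
orientation: [3.134, -0.002, 0.414]
force: [1.0, 0.5, 0.4]
opening: 0.995
```

Call:
{"fn": "apply_moves", "kwargs": {
  "moves": [
    {"x":3.3,"y":-2.4,"z":0.0,"spin":0.0},
    {"x":6.6,"y":-4.8,"z":0.0,"spin":0.0},
    {"x":9.9,"y":-7.2,"z":0.0,"spin":0.0},
    {"x":13.0,"y":-9.5,"z":0.0,"spin":0.0},
    {"x":15.8,"y":-11.7,"z":0.0,"spin":0.0}
  ]
}}

```text
time_s: 2.03
tcp_pos: [0.4169, -0.2036, 0.2997]
orientation: [3.141, -0.001, 0.415]
force: [1.1, -0.3, -0.2]
opening: 1.0
```

```bash
python3 - <<'E'
from h import *
w=capture("wrist");p=camera_params("wrist");cv2.imwrite("pics/w1.png",w)
for n in("burner_knob","knob_grip"):print(n,[(np.round(d["location"],4).tolist(),round(d["p"],2)) for d in spot_point("wrist",n)][:4])
for i,m in enumerate(cut_out("wrist","burner_knob")[:3]):
  v,u=np.nonzero(m["mask"]);print(m["p"],u.mean(),v.mean(),len(u),w[m["mask"]].mean(0))
go(0.42,0.22,0.30,0)
E
```

```text
burner_knob [([0.5574, -0.1147, -0.0018], 0.9), ([0.5223, -0.1981, -0.0007], 0.72)]
knob_grip [([0.5207, -0.1917, 0.0256], 0.83), ([0.5517, -0.1127, 0.0281], 0.68)]
0.91 230.15217391304347 59.29539641943734 782 [ 21.33375959  22.56393862 113.65601023]
0.78 270.6877761413844 102.44624447717231 679 [17.10014728 16.55228277 16.9263623 ]
t 2.23 tcp [ 0.4164 -0.2052  0.2996] ori [3.141 0.    0.417] F [ 0.3 -0.1 -0.6] q6 0.55 op 1.003
shift [ 17.57 -38.72  -0.08] spin 0.417
```

View pics/w1.png

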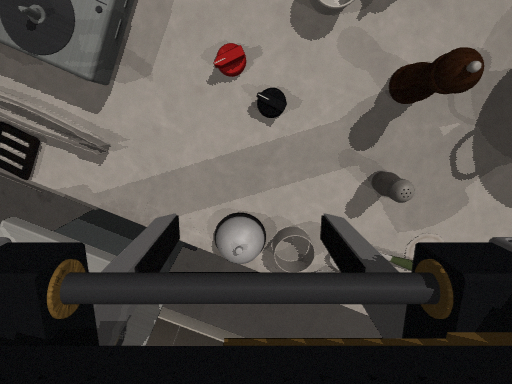

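The black knob is at (271,102), its white line running toward about (258,95), which is roughly world +y. The red look-alike is at (231,60). Next I go to the stove.

Call:
{"fn": "apply_moves", "kwargs": {
  "moves": [
    {"x":1.5,"y":-3.2,"z":0.0,"spin":0.05},
    {"x":3.0,"y":-6.4,"z":0.0,"spin":0.1},
    {"x":4.5,"y":-9.7,"z":0.0,"spin":0.15},
    {"x":6.0,"y":-13.0,"z":0.0,"spin":0.2},
    {"x":7.5,"y":-16.3,"z":0.0,"spin":0.25}
  ]
}}

```text
time_s: 2.65
tcp_pos: [0.4189, -0.0268, 0.2995]
orientation: [3.141, -0.0, 0.159]
force: [-0.2, 0.2, -0.3]
opening: 0.999
```

Call:
{"fn": "apply_moves", "kwargs": {
  "moves": [
    {"x":0.7,"y":-3.6,"z":0.0,"spin":0.04},
    {"x":1.4,"y":-7.2,"z":0.0,"spin":0.08},
    {"x":2.0,"y":-10.8,"z":0.0,"spin":0.12},
    {"x":2.7,"y":-14.4,"z":0.0,"spin":0.16},
    {"x":3.4,"y":-18.0,"z":0.0,"spin":0.167}
  ]
}}

```text
time_s: 3.07
tcp_pos: [0.4236, 0.1567, 0.2996]
orientation: [3.141, -0.001, -0.007]
force: [0.6, -0.3, -0.8]
opening: 0.997
```

```bash
python3 - <<'E'
from h import *
go(0.42,0.22,0.30,0)
w=capture("wrist");p=camera_params("wrist");cv2.imwrite("pics/w2.png",cv2.resize(w[:260],None,fx=1.5,fy=1.5,interpolation=cv2.INTER_CUBIC))
for n in("cock_grip","index_mark","spindle_tip","stove"):print(n,[(np.round(d["location"],4).tolist(),round(d["p"],2)) for d in spot_point("wrist",n)][:3])
E
```

```text
t 3.07 tcp [0.4236 0.1567 0.2996] ori [ 3.141e+00 -1.000e-03 -7.000e-03] F [ 0.6 -0.3 -0.8] q6 1.78 op 0.997
shift [-0.41 -6.33 -0.05] spin -0.007
cock_grip [([0.4906, 0.2597, 0.0998], 0.63)]
index_mark [([0.5304, 0.2618, 0.0726], 0.89)]
spindle_tip [([0.4947, 0.1239, 0.0929], 0.47)]
stove [([0.6201, 0.1921, -0.0], 0.78)]
```

View pics/w2.png

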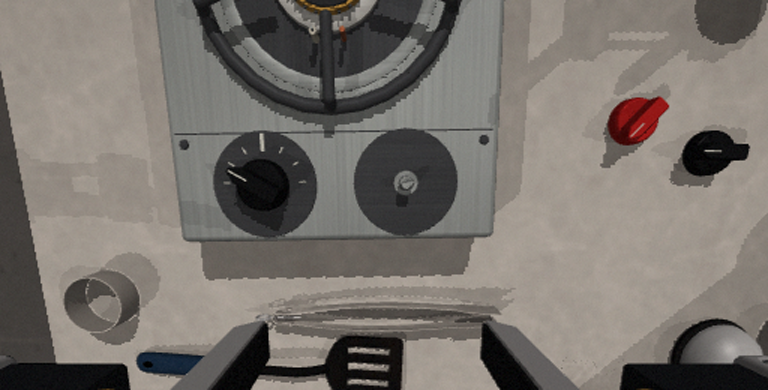

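The fitted knob is at (262,184), its line pointing up-left, and the long mark is at (262,142). The bare spindle is at (405,182), and the stove is almost square to the world. I'll measure the line and the spindle more closely.

```bash
python3 - <<'E'
from h import *
w=cv2.imread("pics/w2.png");w=capture("wrist");g=w.min(2)
def blob(u0,u1,v0,v1,th,z):
  n,l,st,c=cv2.connectedComponentsWithStats((g[v0:v1,u0:u1]>th).astype('uint8'))
  for i in range(1,n):
    if st[i,4]>8:
      v,u=np.nonzero(l==i);P=np.array([back("wrist",a+u0,b+v0,z)[:2] for a,b in zip(u,v)]);m=P.mean(0)
      e,V=np.linalg.eigh(np.cov((P-m).T));d=V[:,1];print(st[i],m.round(4),"ext",np.ptp((P-m)@d).round(4),"ang %.3f"%np.arctan2(d[1],d[0]))
print("line");blob(145,185,108,135,90,.108)
print("mark");blob(165,185,80,104,90,.073)
go(0.49,0.2595,0.16,1.15)
for n,z in(("front",0.07),):
  print(back("wrist",186/1.5,240/1.5,z),back("wrist",492/1.5,237/1.5,z),back("wrist",270,121.5,.095), back("wrist",176.7,122.7,.071),back("wrist",270.7,121.3,.071))
sc=w[95:150,240:300];cv2.imwrite("pics/sp.png",np.hstack([cv2.resize(sc,(480,440),interpolation=cv2.INTER_CUBIC),cv2.resize(w[80:150,140:190],(314,440),interpolation=cv2.INTER_CUBIC)]))
E
```

```text
line
[ 5  5 13  7 17] [0.5001 0.2715] ext 0.0162 ang 1.076
mark
[  0   0  20   7 139] [0.5436 0.2544] ext 0.0259 ang 1.571
[ 7  8  3 12 35] [0.5304 0.2572] ext 0.0142 ang 3.086
t 3.37 tcp [0.4236 0.1549 0.2993] ori [ 3.14   0.    -0.005] F [-1.2 -0.3 -0.4] q6 1.77 op 0.999
shift [  6.6  -10.51  13.92] spin -1.155
[0.44053743 0.33421373 0.07      ] [0.44174097 0.04247941 0.07      ] [0.49272231 0.12771291 0.095     ] [0.49197264 0.25526668 0.071     ] [0.49313793 0.12505189 0.071     ]
```

View pics/sp.png

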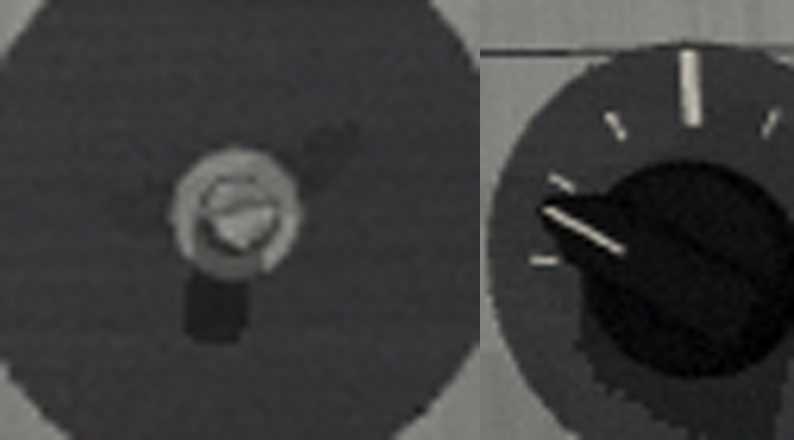

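Call:
{"fn": "apply_moves", "kwargs": {
  "moves": [
    {"x":1.4,"y":-2.0,"z":1.0,"spin":-0.12},
    {"x":2.8,"y":-4.0,"z":3.0,"spin":-0.24},
    {"x":4.2,"y":-6.0,"z":5.0,"spin":-0.36},
    {"x":5.6,"y":-8.2,"z":7.0,"spin":-0.48},
    {"x":6.8,"y":-10.2,"z":8.0,"spin":-0.6}
  ],
  "jaw": 125,
  "newtons": 20
}}

```text
time_s: 3.78
tcp_pos: [0.492, 0.2567, 0.2171]
orientation: [-3.142, 0.003, 0.6]
force: [0.0, -0.1, -0.1]
opening: 0.685
```

Call:
{"fn": "apply_moves", "kwargs": {
  "moves": [
    {"x":0.0,"y":0.0,"z":2.0,"spin":-0.12},
    {"x":0.0,"y":0.0,"z":4.0,"spin":-0.24},
    {"x":0.0,"y":0.0,"z":6.0,"spin":-0.36},
    {"x":0.0,"y":0.0,"z":7.0,"spin":-0.48},
    {"x":0.0,"y":0.0,"z":7.0,"spin":-0.48}
  ]
}}

```text
time_s: 4.2
tcp_pos: [0.4904, 0.2556, 0.1468]
orientation: [-3.138, 0.005, 1.076]
force: [0.5, 0.1, -0.3]
opening: 0.51
```

```bash
python3 - <<'E'
from h import *
w=capture("wrist");cv2.imwrite("pics/w3.png",w)
go(0.4918,0.257,0.0935,1.075)
for n in("cock_grip","index_mark","spindle_tip"):print(n,[(np.round(d["location"],4).tolist(),round(d["p"],2)) for d in spot_point("wrist",n)][:3])
for a in (0,.02): print(proj("wrist",np.array([.4918+a*np.cos(1.075),.257+a*np.sin(1.075),.108])))
E
```

```text
t 4.25 tcp [0.4914 0.2562 0.1484] ori [-3.140e+00  3.000e-03  1.072e+00] F [-0.7 -0.5 -0.5] q6 0.85 op 0.509
shift [0.1  0.   5.49] spin -0.003
cock_grip [([0.4895, 0.2582, 0.1002], 0.81)]
index_mark [([0.5299, 0.2636, 0.0703], 0.88)]
spindle_tip [([0.4937, 0.1292, 0.0977], 0.45)]
(np.float64(248.98832672601037), np.float64(209.65806872945643))
(np.float64(248.9214586885066), np.float64(185.50099612684397))
```

View pics/w3.png

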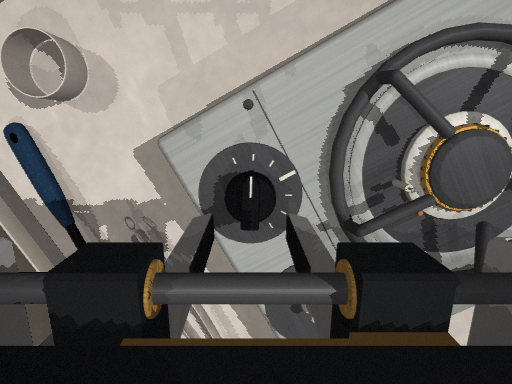

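The white line is vertical in the picture at u=250, between the fingers, so the jaws are aligned with the bar. Going down to grip.

Call:
{"fn": "apply_moves", "kwargs": {
  "moves": [
    {"x":0.1,"y":0.0,"z":2.0,"spin":0.0},
    {"x":0.1,"y":0.0,"z":4.0,"spin":0.0},
    {"x":0.1,"y":0.0,"z":5.0,"spin":0.0},
    {"x":0.1,"y":0.0,"z":5.4,"spin":0.0},
    {"x":0.1,"y":0.0,"z":5.4,"spin":0.0}
  ]
}}

```text
time_s: 4.82
tcp_pos: [0.4918, 0.2593, 0.0953]
orientation: [-3.141, 0.001, 1.077]
force: [-0.2, -0.9, 0.1]
opening: 0.513
```

Call:
{"fn": "apply_moves", "kwargs": {
  "moves": [
    {"x":0.0,"y":0.0,"z":0.0,"spin":0.0},
    {"x":0.0,"y":0.0,"z":0.0,"spin":0.0},
    {"x":0.0,"y":0.0,"z":0.0,"spin":0.0},
    {"x":0.0,"y":0.0,"z":0.0,"spin":0.0},
    {"x":0.0,"y":0.0,"z":0.0,"spin":0.0}
  ],
  "jaw": 255,
  "newtons": 15
}}

```text
time_s: 5.23
tcp_pos: [0.4922, 0.2597, 0.096]
orientation: [3.141, -0.001, 1.078]
force: [-1.3, -1.0, 0.2]
opening: 0.193
```

```bash
python3 - <<'E'
from h import *
s=state();go(*s["tcp_pos"],0.007);print(s["wrist_torque"])
E
```

```text
t 5.23 tcp [0.4922 0.2597 0.096 ] ori [ 3.141e+00 -1.000e-03  1.078e+00] F [-1.3 -1.   0.2] q6 0.85 op 0.193
shift [0. 0. 0.] spin 1.071
[-0.04876274 -0.05170251  0.01504695]
```

Call:
{"fn": "apply_moves", "kwargs": {
  "moves": [
    {"x":0.0,"y":0.0,"z":0.1,"spin":0.0},
    {"x":0.0,"y":0.0,"z":0.1,"spin":0.0},
    {"x":0.0,"y":0.0,"z":0.1,"spin":0.1},
    {"x":0.0,"y":0.0,"z":0.1,"spin":0.2},
    {"x":0.0,"y":0.0,"z":0.1,"spin":0.3}
  ]
}}

```text
time_s: 5.65
tcp_pos: [0.4931, 0.2591, 0.0957]
orientation: [3.139, -0.002, 0.774]
force: [0.6, -1.7, 6.0]
opening: 0.155
```

Call:
{"fn": "apply_moves", "kwargs": {
  "moves": [
    {"x":0.0,"y":0.0,"z":0.0,"spin":0.1},
    {"x":0.0,"y":0.0,"z":0.0,"spin":0.2},
    {"x":0.0,"y":0.0,"z":0.0,"spin":0.3},
    {"x":0.0,"y":0.0,"z":0.0,"spin":0.4},
    {"x":0.0,"y":0.0,"z":0.0,"spin":0.5}
  ]
}}

```text
time_s: 6.07
tcp_pos: [0.4936, 0.2583, 0.0958]
orientation: [3.138, -0.003, 0.274]
force: [1.8, -3.4, 5.6]
opening: 0.155
```

Call:
{"fn": "apply_moves", "kwargs": {
  "moves": [
    {"x":0.0,"y":0.0,"z":0.0,"spin":0.1},
    {"x":0.0,"y":0.0,"z":0.0,"spin":0.2},
    {"x":0.0,"y":0.0,"z":0.0,"spin":0.27},
    {"x":0.0,"y":0.0,"z":0.0,"spin":0.27},
    {"x":0.0,"y":0.0,"z":0.0,"spin":0.27}
  ]
}}

```text
time_s: 6.48
tcp_pos: [0.4936, 0.2578, 0.0957]
orientation: [3.139, -0.004, 0.009]
force: [1.4, -5.6, 6.2]
opening: 0.162
```

```bash
python3 - <<'E'
from h import *
s=state();go(*s["tcp_pos"],0.007);print(s["wrist_torque"])
E
```

```text
t 6.48 tcp [0.4936 0.2578 0.0957] ori [ 3.139 -0.004  0.009] F [ 1.4 -5.6  6.2] q6 1.92 op 0.162
shift [0. 0. 0.] spin 0.002
[-0.99736605 -0.2810621  -0.03769905]
```

Call:
{"fn": "apply_moves", "kwargs": {
  "moves": [
    {"x":0.0,"y":0.0,"z":0.0,"spin":0.0},
    {"x":0.0,"y":0.0,"z":0.0,"spin":0.0},
    {"x":0.0,"y":0.0,"z":0.0,"spin":0.0},
    {"x":0.0,"y":0.0,"z":0.0,"spin":0.0},
    {"x":0.0,"y":0.0,"z":-1.0,"spin":0.0}
  ],
  "jaw": 90
}}

```text
time_s: 6.9
tcp_pos: [0.4901, 0.2591, 0.1028]
orientation: [3.14, 0.005, 0.008]
force: [-0.4, -0.1, -0.7]
opening: 0.48
```

Call:
{"fn": "apply_moves", "kwargs": {
  "moves": [
    {"x":-1.0,"y":1.0,"z":-4.0,"spin":0.0},
    {"x":-2.0,"y":3.0,"z":-7.0,"spin":0.0},
    {"x":-3.0,"y":5.0,"z":-9.0,"spin":0.0},
    {"x":-4.0,"y":7.0,"z":-11.0,"spin":0.0},
    {"x":-4.0,"y":7.0,"z":-11.0,"spin":0.0}
  ]
}}

```text
time_s: 7.32
tcp_pos: [0.4529, 0.1875, 0.2193]
orientation: [-3.141, -0.007, 0.006]
force: [0.5, 0.5, -0.7]
opening: 0.649
```

```bash
cat > m.py <<'E'
from h import *
def blob(w,c,X,r,th,z,mn=8):
  g=w.min(2);u,v=proj(c,np.array(X));u0,v0,u1,v1=[int(max(0,k)) for k in(u-r,v-r,u+r,v+r)]
  n,l,st,_=cv2.connectedComponentsWithStats((g[v0:v1,u0:u1]>th).astype('uint8'))
  for i in range(1,n):
    if st[i,4]>mn:
      b,a=np.nonzero(l==i);P=np.array([back(c,x+u0,y+v0,z)[:2] for x,y in zip(a,b)]);m=P.mean(0)
      V=np.linalg.eigh(np.cov((P-m).T))[1];d=V[:,1];print(st[i]+[u0,v0,0,0,0],m.round(4),"ext",np.ptp((P-m)@d).round(4),"ang %.3f"%np.arctan2(d[1],d[0]))
E
python3 - <<'E'
from m import *
w=capture("wrist")
go(0.4918,0.18,0.3,1.075)
print("line");blob(w,"wrist",[.510,.257,.108],14,90,.108)
print("mark");blob(w,"wrist",[.5304,.257,.073],12,90,.073)
u,v=[int(k) for k in proj("wrist",np.array([.493,.126,.095]))]
u2,v2=[int(k) for k in proj("wrist",np.array([.51,.257,.09]))];print(u,v,u2,v2)
f=lambda u,v,r,z:cv2.resize(w[max(0,v-r):v+r,max(0,u-r):u+r],(z,z),interpolation=cv2.INTER_CUBIC)
cv2.imwrite("pics/w4.png",np.hstack([f(u,v,20,400),f(u2,v2,36,400)]))
E
```

```text
t 7.37 tcp [0.4531 0.1888 0.2173] ori [-3.14  -0.005  0.006] F [ 0.6  0.6 -0.9] q6 1.82 op 0.645
shift [ 3.91  0.89 -8.25] spin -1.069
line
[170 120   4   5   9] [0.5218 0.2658] ext 0.0047 ang -2.572
[179 128   2  17  32] [0.5083 0.2588] ext 0.0157 ang 3.097
mark
[175 102  24   5 106] [0.5412 0.258 ] ext 0.0252 ang 1.577
[185 108   4  14  51] [0.5295 0.2587] ext 0.0138 ang -3.141
309 150 185 133
```

View pics/w4.png

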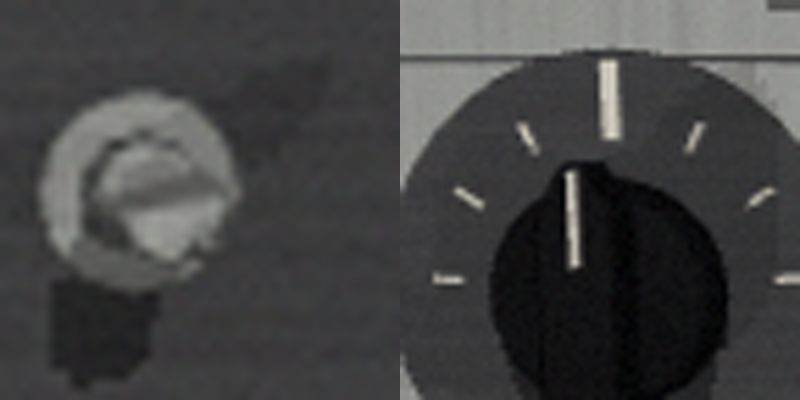

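The knob line and long mark agree in direction and lateral position: line at y 0.2588, mark at y 0.2587, about 0.04 rad apart. So the cock is at the mark. The spindle's flat seems to face upward in the picture (+x). I'll go lower, with the camera straight above it.

Call:
{"fn": "apply_moves", "kwargs": {
  "moves": [
    {"x":-0.6,"y":1.5,"z":2.5,"spin":0.0},
    {"x":-1.2,"y":3.0,"z":5.5,"spin":0.0},
    {"x":-1.8,"y":4.5,"z":8.5,"spin":0.0},
    {"x":-2.2,"y":6.0,"z":11.5,"spin":0.0},
    {"x":-2.2,"y":6.0,"z":12.0,"spin":0.0}
  ]
}}

```text
time_s: 7.78
tcp_pos: [0.4254, 0.1274, 0.0894]
orientation: [3.14, 0.012, 0.006]
force: [-0.6, -0.6, -0.9]
opening: 0.645
```

```bash
python3 - <<'E'
from m import *
go(0.425,0.1287,0.1,0)
w=capture("wrist");X=np.array([.4915,.1287,.095])
for n in("spindle_tip",):print(n,[(np.round(d["location"],4).tolist(),round(d["p"],2)) for d in spot_point("wrist",n)][:3])
u,v=proj("wrist",X);print(u,v,proj("wrist",X+[.01,0,0]),proj("wrist",[.4915,.1287,.071]))
u=int(u);v=int(v);r=20;cv2.imwrite("pics/w5.png",cv2.resize(w[v-r:v+r,u-r:u+r],(600,600),interpolation=cv2.INTER_CUBIC));print(u,v)
p=camera_params("wrist");print(-np.array(p["R"]).T@p["t"])
for m in cut_out("wrist","spindle_tip")[:2]:
  b,a=np.nonzero(m["mask"]);print(m["p"],len(a),a.mean(),b.mean(),a.min(),a.max(),b.min(),b.max())
E
```

```text
t 7.78 tcp [0.4254 0.1274 0.0894] ori [3.14  0.012 0.006] F [-0.6 -0.6 -0.9] q6 1.70 op 0.645
shift [-0.05 -0.13 -1.06] spin 0.006
spindle_tip [([0.4926, 0.127, 0.0964], 0.65)]
251.44629636756744 132.210955191905 (np.float64(251.56754353620457), np.float64(115.13216407102865)) (np.float64(251.2375107239957), np.float64(131.0377474077578))
251 132
[0.4973152  0.12979962 0.27181901]
0.74 314 249.7515923566879 122.47133757961784 240 259 113 132
```

View pics/w5.png

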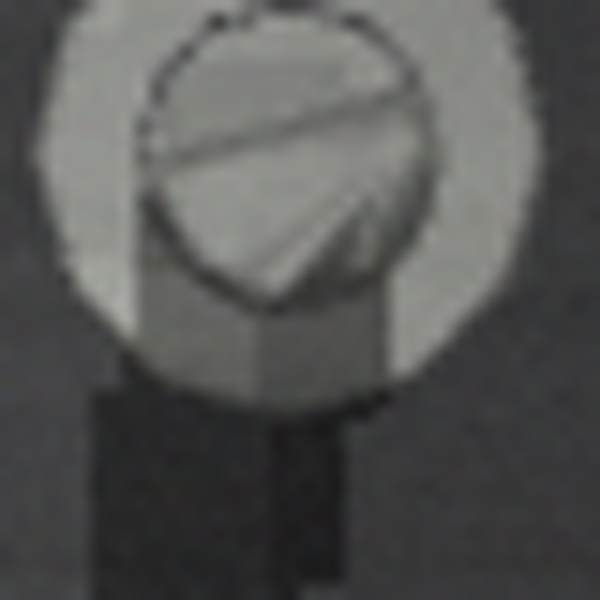

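The crop shows the spindle from straight above. The flat's edge runs from (165,165) to (410,95), the D lies below it, so the flat faces up and about 16° to the left, which is world angle about +0.28 rad. Re-measuring its position now that the arm has settled.

```bash
python3 - <<'E'
from m import *
w=capture("wrist");s=state();p=camera_params("wrist")
print(s["tcp_pos"],s["orientation"])
for m in cut_out("wrist","spindle_tip")[:2]:
  b,a=np.nonzero(m["mask"]);c=((a.min()+a.max())/2,(b.min()+b.max())/2);print(m["p"],len(a),c,back("wrist",*c,.094,p),back("wrist",a.mean(),b.mean(),.094,p))
print([(np.round(d["location"],4).tolist(),round(d["p"],2)) for d in spot_point("wrist","spindle_tip")][:3])
u,v=[int(round(k)) for k in c];cv2.imwrite("pics/w6.png",w[v-20:v+20,u-20:u+20])
# flat direction: darkest ridge via sweeping line correlation
g=cv2.resize(w[v-10:v+11,u-10:u+11].min(2),None,fx=8,fy=8,interpolation=cv2.INTER_CUBIC).astype(float);n=g.shape[0]
yy,xx=np.mgrid[:n,:n];xx=(xx-n/2)/8/1.7;yy=(n/2-yy)/8/1.7;best=[]
for t in np.arange(-1.6,1.6,.02):
  for o in np.arange(-.5,3,.1):
    q=xx*np.sin(-t)+yy*np.cos(t)-o;l=xx*np.cos(t)+yy*np.sin(t)
    k=(abs(l)<4);best.append((g[k&(abs(q)<.25)].mean()-.5*g[k&(abs(q-.8)<.25)].mean()-.5*g[k&(abs(q+.8)<.25)].mean(),t,o))
print(sorted(best)[:5])
go(.5,.1287,.2,0)
E
```

```text
[0.43264954 0.1301537  0.09527203] [-3.14071089e+00 -2.13047614e-03  8.04791344e-03]
0.59 270 (np.float64(253.5), np.float64(133.0)) [0.49371265 0.12818738 0.094     ] [0.49394982 0.12833884 0.094     ]
[([0.4916, 0.1277, 0.0958], 0.86)]
[(np.float64(-22.33151813644656), np.float64(0.2800000000000016), np.float64(1.6999999999999993)), (np.float64(-22.25016549025345), np.float64(0.26000000000000156), np.float64(1.5999999999999996)), (np.float64(-22.243109572987613), np.float64(0.2800000000000016), np.float64(1.5999999999999996)), (np.float64(-22.149033573492304), np.float64(0.26000000000000156), np.float64(1.6999999999999993)), (np.float64(-22.126764840354397), np.float64(0.3000000000000016), np.float64(1.6999999999999993))]
t 8.08 tcp [0.433  0.1301 0.0959] ori [-3.141 -0.004  0.009] F [-0.9 -0.1  0.1] q6 1.70 op 0.649
shift [  6.74   0.19 -10.38] spin 0.009
```

Call:
{"fn": "apply_moves", "kwargs": {
  "moves": [
    {"x":0.0,"y":0.0,"z":-3.5,"spin":-0.12},
    {"x":1.0,"y":2.0,"z":-6.0,"spin":-0.24},
    {"x":2.0,"y":5.0,"z":-8.0,"spin":-0.36},
    {"x":3.0,"y":8.5,"z":-9.0,"spin":-0.48},
    {"x":4.0,"y":12.0,"z":-9.0,"spin":-0.6}
  ],
  "jaw": 60
}}

```text
time_s: 8.5
tcp_pos: [0.4742, 0.013, 0.1888]
orientation: [3.136, -0.007, 0.597]
force: [0.2, -0.3, -0.4]
opening: 0.76
```

```bash
python3 - <<'E'
from m import *
go(.52,-.25,.13,1.5)
E
```

```text
t 8.50 tcp [0.4742 0.013  0.1888] ori [ 3.136 -0.007  0.597] F [ 0.2 -0.3 -0.4] q6 0.85 op 0.760
shift [-11.04  24.29   5.94] spin -0.903
```

Call:
{"fn": "apply_moves", "kwargs": {
  "moves": [
    {"x":-1.4,"y":3.0,"z":0.0,"spin":-0.12},
    {"x":-2.8,"y":6.1,"z":0.0,"spin":-0.24},
    {"x":-4.2,"y":9.2,"z":0.0,"spin":-0.36},
    {"x":-5.6,"y":12.3,"z":0.5,"spin":-0.48},
    {"x":-7.0,"y":15.4,"z":1.0,"spin":-0.6}
  ]
}}

```text
time_s: 8.92
tcp_pos: [0.4999, -0.1551, 0.1763]
orientation: [3.137, -0.0, 1.196]
force: [1.0, 0.4, 0.6]
opening: 0.764
```

```bash
python3 - <<'E'
from m import *
go(.52,-.25,.13,1.5)
E
```

```text
t 8.92 tcp [ 0.4999 -0.1551  0.1763] ori [ 3.137 -0.     1.196] F [1.  0.4 0.6] q6 -0.06 op 0.764
shift [-8.09  5.32  4.66] spin -0.304
```

Call:
{"fn": "apply_moves", "kwargs": {
  "moves": [
    {"x":-2.0,"y":1.3,"z":1.0,"spin":-0.1},
    {"x":-4.0,"y":2.6,"z":2.0,"spin":-0.2},
    {"x":-6.0,"y":3.9,"z":3.5,"spin":-0.3},
    {"x":-8.0,"y":5.3,"z":4.6,"spin":-0.3},
    {"x":-8.0,"y":5.3,"z":4.6,"spin":-0.3}
  ]
}}

```text
time_s: 9.33
tcp_pos: [0.519, -0.2513, 0.1275]
orientation: [3.141, 0.002, 1.487]
force: [1.0, 0.2, 0.0]
opening: 0.768
```

```bash
python3 - <<'E'
from m import *
capture("wrist");capture("wrist");w=capture("wrist");p=camera_params("wrist")
print("line");blob(w,"wrist",[.521,-.184,.034],20,85,.034)
for n in("burner_knob","knob_grip"):print(n,[(np.round(d["location"],4).tolist(),round(d["p"],2)) for d in spot_point("wrist",n)][:3])
for m in cut_out("wrist","burner_knob")[:3]:
  b,a=np.nonzero(m["mask"]);print(m["p"],len(a),a.mean(),b.mean(),w[m["mask"]].mean(0).round(),back("wrist",a.mean(),b.mean(),.015,p))
print(proj("wrist",np.array([.521,-.195,.034])))
go(.52,-.195,.1,1.57)
cv2.imwrite("pics/w7.png",w)
E
```

```text
line
[226 107  40  16 268] [ 0.5264 -0.1695] ext 0.0379 ang 2.894
[247 112   2  19  33] [ 0.5221 -0.1784] ext 0.0163 ang 1.513
[226 119   4   7  10] [ 0.5034 -0.1773] ext 0.0055 ang 1.336
burner_knob [([0.5589, -0.1126, -0.0015], 0.9), ([0.5207, -0.196, -0.0016], 0.76)]
knob_grip [([0.5203, -0.194, 0.0257], 0.96), ([0.5512, -0.1138, 0.0254], 0.96)]
0.78 2168 273.244926199262 45.78274907749078 [ 23.  24. 116.] [ 0.55202276 -0.11153032  0.015     ]
0.68 1605 248.49532710280374 136.88909657320872 [19. 18. 19.] [ 0.52174002 -0.19364068  0.015     ]
0.28 852 230.32863849765258 325.17723004694835 [50. 53. 57.] [ 0.48185112 -0.4108361   0.015     ]
(np.float64(248.11098978108137), np.float64(139.84771935078436))
t 9.63 tcp [ 0.518  -0.2464  0.1296] ori [3.14e+00 1.00e-03 1.49e+00] F [-0.5 -0.1 -1.2] q6 -0.49 op 0.764
shift [ 5.15 -0.22  2.96] spin -0.080
```

View pics/w7.png

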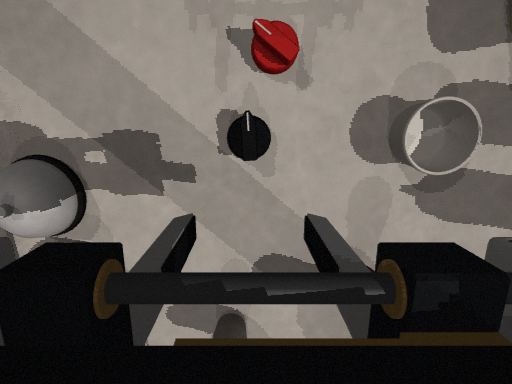

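The black knob is at (249,138), its line vertical at u=248 between (248,112) and (248,131), pointing world yaw about 1.51. The red one is at (275,46), clear of the jaws. Going to grasp.

Call:
{"fn": "apply_moves", "kwargs": {
  "moves": [
    {"x":1.5,"y":0.0,"z":1.0,"spin":-0.02},
    {"x":3.2,"y":-0.1,"z":3.0,"spin":-0.02},
    {"x":5.0,"y":-0.1,"z":5.0,"spin":-0.02},
    {"x":5.2,"y":-0.1,"z":7.0,"spin":-0.02},
    {"x":5.2,"y":-0.1,"z":7.0,"spin":-0.02}
  ],
  "jaw": 125
}}

```text
time_s: 10.05
tcp_pos: [0.5183, -0.1922, 0.056]
orientation: [-3.136, -0.003, 1.512]
force: [-0.4, -0.8, -0.9]
opening: 0.518
```

```bash
python3 - <<'E'
from m import *
capture("wrist")
go(.521,-.195,.022,1.51)
E
```

```text
t 10.10 tcp [ 0.5196 -0.1937  0.0577] ori [-3.139e+00 -1.000e-03  1.511e+00] F [-0.3 -0.7  0.4] q6 -0.42 op 0.514
shift [-0.13  0.16  3.57] spin 0.001
```

Call:
{"fn": "apply_moves", "kwargs": {
  "moves": [
    {"x":-0.1,"y":0.1,"z":1.5,"spin":0.0},
    {"x":-0.1,"y":0.1,"z":2.8,"spin":0.0},
    {"x":-0.1,"y":0.1,"z":3.5,"spin":0.0},
    {"x":-0.1,"y":0.1,"z":3.5,"spin":0.0},
    {"x":-0.1,"y":0.1,"z":3.5,"spin":0.0}
  ]
}}

```text
time_s: 10.52
tcp_pos: [0.5223, -0.1971, 0.0243]
orientation: [3.14, 0.001, 1.509]
force: [0.6, -0.3, 1.2]
opening: 0.511
```

Call:
{"fn": "apply_moves", "kwargs": {
  "moves": [
    {"x":0.0,"y":0.0,"z":0.0,"spin":0.0},
    {"x":0.0,"y":0.0,"z":0.0,"spin":0.0},
    {"x":0.0,"y":0.0,"z":0.0,"spin":0.0},
    {"x":0.0,"y":0.0,"z":0.0,"spin":0.0},
    {"x":0.0,"y":0.0,"z":0.0,"spin":0.0}
  ],
  "jaw": 255,
  "newtons": 40
}}

```text
time_s: 10.93
tcp_pos: [0.5218, -0.1968, 0.0237]
orientation: [3.141, 0.0, 1.509]
force: [0.2, -0.2, 0.3]
opening: 0.192
```

Call:
{"fn": "apply_moves", "kwargs": {
  "moves": [
    {"x":0.0,"y":0.0,"z":0.0,"spin":0.0},
    {"x":0.0,"y":0.0,"z":0.0,"spin":0.0},
    {"x":0.0,"y":0.0,"z":0.0,"spin":0.0}
  ]
}}

```text
time_s: 11.18
tcp_pos: [0.5218, -0.1967, 0.0236]
orientation: [3.141, 0.0, 1.509]
force: [0.0, -0.6, 2.3]
opening: 0.155
```

```bash
python3 - <<'E'
from m import *
w=capture("wrist");p=camera_params("wrist")
print("line");blob(w,"wrist",[.522,-.178,.034],22,85,.034)
go(.493,.128,.2,.285)
E
```

```text
line
[225 181  10  13  48] [ 0.5107 -0.166 ] ext 0.0092 ang 0.974
[232 181  37   9 132] [ 0.5273 -0.1655] ext 0.0218 ang 3.061
[249 193   2  26  52] [ 0.5229 -0.1792] ext 0.016 ang 1.508
t 11.23 tcp [ 0.5218 -0.1967  0.0236] ori [3.141 0.    1.509] F [-0.9 -0.   2.6] q6 -0.42 op 0.156
shift [ 32.23  -4.88 -17.65] spin 1.224
```

Call:
{"fn": "apply_moves", "kwargs": {
  "moves": [
    {"x":0.0,"y":0.0,"z":-2.5,"spin":0.0},
    {"x":0.0,"y":0.0,"z":-5.5,"spin":0.0},
    {"x":1.0,"y":0.0,"z":-9.0,"spin":0.1},
    {"x":4.0,"y":-0.5,"z":-12.0,"spin":0.2},
    {"x":7.5,"y":-1.0,"z":-13.5,"spin":0.3}
  ]
}}

```text
time_s: 11.65
tcp_pos: [0.5184, -0.1227, 0.1617]
orientation: [3.135, 0.001, 1.201]
force: [1.0, 0.4, -0.4]
opening: 0.152
```

```bash
python3 - <<'E'
from m import *
go(.492,.1277,.16,.285)
E
```

```text
t 11.65 tcp [ 0.5184 -0.1227  0.1617] ori [3.135e+00 1.000e-03 1.201e+00] F [ 1.   0.4 -0.4] q6 0.01 op 0.152
shift [ 22.39 -11.51   0.08] spin 0.916
```

Call:
{"fn": "apply_moves", "kwargs": {
  "moves": [
    {"x":3.0,"y":-1.5,"z":0.0,"spin":0.11},
    {"x":6.0,"y":-3.1,"z":0.0,"spin":0.22},
    {"x":9.0,"y":-4.6,"z":0.0,"spin":0.33},
    {"x":12.0,"y":-6.2,"z":0.0,"spin":0.44},
    {"x":15.0,"y":-7.8,"z":0.0,"spin":0.55}
  ]
}}

```text
time_s: 12.07
tcp_pos: [0.4957, 0.0483, 0.1581]
orientation: [-3.141, 0.0, 0.653]
force: [-0.2, 0.2, -0.1]
opening: 0.157
```

```bash
python3 - <<'E'
from m import *
go(.492,.1277,.16,.285)
E
```

```text
t 12.07 tcp [0.4957 0.0483 0.1581] ori [-3.141  0.     0.653] F [-0.2  0.2 -0.1] q6 0.87 op 0.157
shift [ 4.53 -6.54 -0.19] spin 0.368
```

Call:
{"fn": "apply_moves", "kwargs": {
  "moves": [
    {"x":1.5,"y":-2.2,"z":0.0,"spin":0.12},
    {"x":3.0,"y":-4.4,"z":0.0,"spin":0.24},
    {"x":4.5,"y":-6.5,"z":0.0,"spin":0.37},
    {"x":4.5,"y":-6.5,"z":0.0,"spin":0.37},
    {"x":4.5,"y":-6.5,"z":0.0,"spin":0.37}
  ]
}}

```text
time_s: 12.48
tcp_pos: [0.4918, 0.1266, 0.158]
orientation: [3.141, 0.001, 0.293]
force: [-0.0, 0.5, 0.2]
opening: 0.158
```

```bash
python3 - <<'E'
from m import *
capture("wrist");capture("wrist");w=capture("wrist")
go(.492,.1277,.13,.285)
z=state()["tcp_pos"][2]+.0104
blob(w,"wrist",[.492+.017*np.cos(.285),.1277+.017*np.sin(.285),z],14,85,z)
cv2.imwrite("pics/w8.png",w)
s=capture("scene");u,v=[int(k) for k in proj("scene",np.array([.493,.128,.11]))];print(u,v)
print([(np.round(d["location"],4).tolist(),round(d["p"],2)) for d in spot_point("scene","burner_knob")],[(np.round(d["location"],4).tolist(),round(d["p"],2)) for d in spot_point("scene","spindle_tip")])
t=cv2.resize(s[v-40:v+40,u-40:u+40],(400,400),interpolation=cv2.INTER_CUBIC);cv2.imwrite("pics/s8.png",np.hstack([t,cv2.resize(w[120:300,160:340],(400,400))]))
E
```

```text
t 12.63 tcp [0.4922 0.1248 0.1581] ori [3.141e+00 1.000e-03 2.890e-01] F [-0.3  0.1 -0.2] q6 1.39 op 0.152
shift [ 0.07 -0.28  2.81] spin 0.004
[248 193   3  26  64] [0.5099 0.1303] ext 0.016 ang -2.825
[231 214   5   5  24] [0.4998 0.1377] ext 0.0035 ang 2.855
249 225
[([0.4938, 0.1295, 0.1363], 0.88), ([0.5539, -0.1139, 0.0006], 0.72)] [([0.4912, 0.1264, 0.0919], 0.58)]
```

View pics/s8.png

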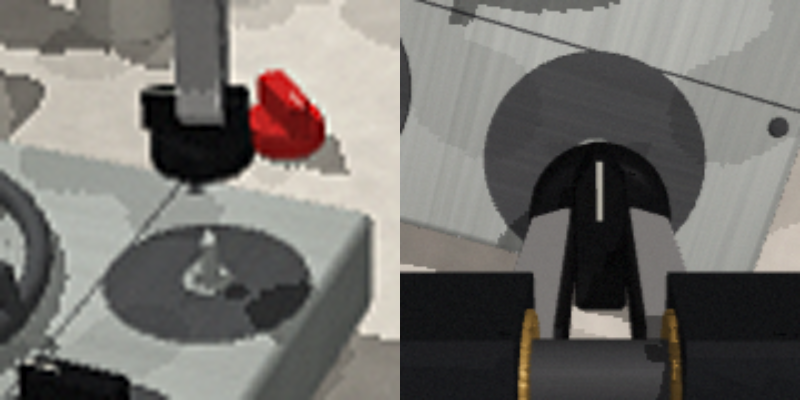

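The scene crop (left) shows the knob held level about 40 mm above the bare spindle. The wrist crop (right) shows the line centred between the fingers. The y correction is about 2.5 mm. Lowering.

Call:
{"fn": "apply_moves", "kwargs": {
  "moves": [
    {"x":0.0,"y":-0.2,"z":0.8,"spin":0.0},
    {"x":0.0,"y":-0.25,"z":1.6,"spin":0.0},
    {"x":0.0,"y":-0.25,"z":2.4,"spin":0.0},
    {"x":0.0,"y":-0.25,"z":2.8,"spin":0.0},
    {"x":0.0,"y":-0.25,"z":2.8,"spin":0.0}
  ]
}}

```text
time_s: 13.2
tcp_pos: [0.4904, 0.1278, 0.1287]
orientation: [-3.141, 0.003, 0.289]
force: [0.1, -0.2, -0.6]
opening: 0.153
```

Call:
{"fn": "apply_moves", "kwargs": {
  "moves": [
    {"x":0.0,"y":0.0,"z":0.3,"spin":0.0},
    {"x":0.0,"y":0.0,"z":0.6,"spin":0.0},
    {"x":0.0,"y":0.0,"z":0.9,"spin":0.0},
    {"x":0.0,"y":0.0,"z":1.1,"spin":0.0},
    {"x":0.0,"y":0.0,"z":1.2,"spin":0.0}
  ]
}}

```text
time_s: 13.62
tcp_pos: [0.4914, 0.1281, 0.1181]
orientation: [3.142, 0.0, 0.289]
force: [0.2, -0.0, -0.6]
opening: 0.157
```

```bash
python3 - <<'E'
from m import *
go(.492,.1277,.105,.285);print(state()["wrist_torque"])
E
```

```text
t 13.62 tcp [0.4914 0.1281 0.1181] ori [3.142 0.    0.289] F [ 0.2 -0.  -0.6] q6 1.40 op 0.157
shift [0.04 0.05 1.31] spin 0.004
[-1.20496077e-02  2.84235887e-02  9.87077791e-05]
```

Call:
{"fn": "apply_moves", "kwargs": {
  "moves": [
    {"x":0.0,"y":0.0,"z":0.2,"spin":0.0},
    {"x":0.0,"y":0.0,"z":0.4,"spin":0.0},
    {"x":0.0,"y":0.0,"z":0.5,"spin":0.0},
    {"x":0.0,"y":0.0,"z":0.5,"spin":0.0}
  ]
}}

```text
time_s: 13.95
tcp_pos: [0.4914, 0.128, 0.1131]
orientation: [3.141, 0.0, 0.289]
force: [-0.1, -0.1, -1.2]
opening: 0.157
```

Call:
{"fn": "apply_moves", "kwargs": {
  "moves": [
    {"x":0.0,"y":0.0,"z":0.2,"spin":0.0},
    {"x":0.0,"y":0.0,"z":0.4,"spin":0.0},
    {"x":0.0,"y":0.0,"z":0.6,"spin":0.0},
    {"x":0.0,"y":0.0,"z":0.6,"spin":0.0}
  ]
}}

```text
time_s: 14.28
tcp_pos: [0.4914, 0.1279, 0.1069]
orientation: [3.141, 0.001, 0.289]
force: [-0.5, -0.5, -1.8]
opening: 0.158
```

```bash
python3 - <<'E'
from m import *
go(.492,.1277,.105,.285);print(state()["wrist_torque"])
E
```

```text
t 14.28 tcp [0.4914 0.1279 0.1069] ori [3.141e+00 1.000e-03 2.890e-01] F [-0.5 -0.5 -1.8] q6 1.40 op 0.158
shift [0.05 0.04 0.19] spin 0.004
[-0.18515661  0.04876794 -0.06821422]
```

The bore slid over the spindle with no upward force. Now pushing home and pressing down.

Call:
{"fn": "apply_moves", "kwargs": {
  "moves": [
    {"x":0.0,"y":0.0,"z":0.2,"spin":0.0},
    {"x":0.0,"y":0.0,"z":0.4,"spin":0.0},
    {"x":0.0,"y":0.0,"z":0.6,"spin":0.0},
    {"x":0.0,"y":0.0,"z":0.8,"spin":0.0},
    {"x":0.0,"y":0.0,"z":0.8,"spin":0.0}
  ],
  "newtons": 55
}}

```text
time_s: 14.7
tcp_pos: [0.4916, 0.1279, 0.0996]
orientation: [3.141, -0.0, 0.289]
force: [-2.1, -0.7, 6.2]
opening: 0.152
```

Call:
{"fn": "apply_moves", "kwargs": {
  "moves": [
    {"x":0.0,"y":0.0,"z":0.15,"spin":0.0},
    {"x":0.0,"y":0.0,"z":0.25,"spin":0.0},
    {"x":0.0,"y":0.0,"z":0.25,"spin":0.0},
    {"x":0.0,"y":0.0,"z":0.25,"spin":0.0}
  ]
}}

```text
time_s: 15.03
tcp_pos: [0.4916, 0.1279, 0.0977]
orientation: [3.141, -0.0, 0.289]
force: [-2.8, -2.3, 7.3]
opening: 0.153
```

```bash
python3 - <<'E'
from m import *
go(.492,.1277,.0966,.285)
w=capture("wrist");z=.10
blob(w,"wrist",[.508,.132,z],14,85,z)
print([(np.round(d["location"],4).tolist(),round(d["p"],2)) for d in spot_point("wrist","knob_grip")][:2])
s=capture("scene");print([(np.round(d["location"],4).tolist(),round(d["p"],2)) for d in spot_point("scene","burner_knob")],[(np.round(d["location"],4).tolist(),round(d["p"],2)) for d in spot_point("scene","spindle_tip")])
go(.492,.1277,.0966,.285)
u,v=[int(k) for k in proj("scene",np.array([.493,.128,.09]))]
cv2.imwrite("pics/s9.png",np.hstack([cv2.resize(s[v-40:v+40,u-40:u+40],(400,400),interpolation=cv2.INTER_CUBIC),cv2.resize(w[80:260,120:300],(400,400))]))
E
```

```text
t 15.03 tcp [0.4916 0.1279 0.0977] ori [ 3.141 -0.     0.289] F [-2.8 -2.3  7.3] q6 1.40 op 0.153
shift [0.03 0.03 0.11] spin 0.004
[248 193   3  24  61] [0.5076 0.1329] ext 0.0154 ang -2.829
[([0.4899, 0.13, 0.1019], 0.61)]
[([0.5536, -0.1102, 0.0007], 0.69), ([0.4935, 0.1321, 0.0762], 0.5)] []
t 15.28 tcp [0.4917 0.1279 0.0978] ori [ 3.141e+00 -1.000e-03  2.890e-01] F [-2.  -2.1  8.4] q6 1.40 op 0.154
shift [0.03 0.03 0.12] spin 0.004
```

View pics/s9.png

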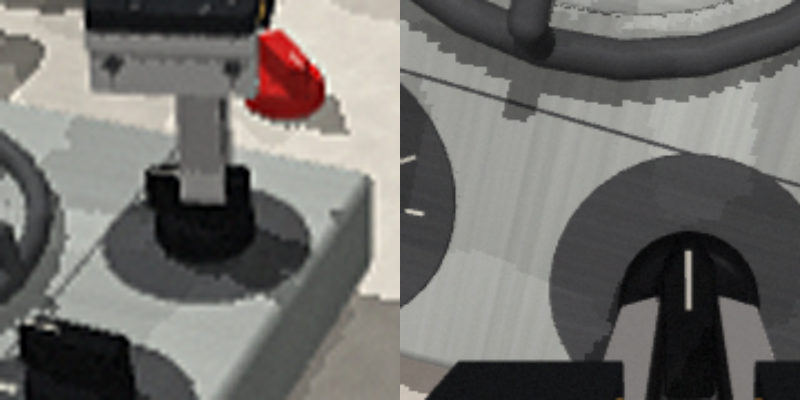

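The knob sits low on the dial with about 8 N of upward force, so the spindle is most of the way in. I'll press on to the stop, expecting the force to jump.

Call:
{"fn": "apply_moves", "kwargs": {
  "moves": [
    {"x":0.0,"y":0.0,"z":0.1,"spin":0.0},
    {"x":0.0,"y":0.0,"z":0.2,"spin":0.0},
    {"x":0.0,"y":0.0,"z":0.2,"spin":0.0},
    {"x":0.0,"y":0.0,"z":0.2,"spin":0.0}
  ]
}}

```text
time_s: 15.62
tcp_pos: [0.4917, 0.1279, 0.0963]
orientation: [3.141, -0.001, 0.289]
force: [-2.1, -3.4, 10.6]
opening: 0.154
```

Call:
{"fn": "apply_moves", "kwargs": {
  "moves": [
    {"x":0.0,"y":0.0,"z":0.1,"spin":0.0},
    {"x":0.0,"y":0.0,"z":0.15,"spin":0.0},
    {"x":0.0,"y":0.0,"z":0.15,"spin":0.0},
    {"x":0.0,"y":0.0,"z":0.15,"spin":0.0}
  ]
}}

```text
time_s: 15.95
tcp_pos: [0.4918, 0.1279, 0.0961]
orientation: [3.141, -0.002, 0.289]
force: [-5.9, -2.1, 19.8]
opening: 0.153
```

Call:
{"fn": "apply_moves", "kwargs": {
  "moves": [
    {"x":0.0,"y":0.0,"z":0.1,"spin":0.0},
    {"x":0.0,"y":0.0,"z":0.1,"spin":0.0},
    {"x":0.0,"y":0.0,"z":0.1,"spin":0.0},
    {"x":0.0,"y":0.0,"z":0.1,"spin":0.0}
  ]
}}

```text
time_s: 16.28
tcp_pos: [0.4919, 0.128, 0.0959]
orientation: [3.141, -0.002, 0.289]
force: [-5.9, -1.7, 24.8]
opening: 0.15
```

The TCP stopped sinking at z 0.096 while the force rose from 10.6 to 24.8 N, so the spindle is on its stop. Handing in.

```bash
python3 - <<'E'
from m import *
go(.492,.1277,.0966,.285)
print(finish_job())
E
```

```text
t 16.28 tcp [0.4919 0.128  0.0959] ori [ 3.141e+00 -2.000e-03  2.890e-01] F [-5.9 -1.7 24.8] q6 1.40 op 0.150
shift [ 0.    0.03 -0.07] spin 0.004
the job is handed in; nothing more can be done
None
```

I turned the gas cock about 1.07 rad clockwise to the long mark and let it go. I then fitted the black burner knob at yaw 0.29 on the D spindle (flat measured at about 0.285 rad), and handed the job in at 16.3 s with the knob still held pressed down. The system gave no verdict.

- **Cock:** after release, its line and the index mark were in line sideways (y 0.2588 and 0.2587 m). Their directions differed by about 0.04 rad, within the 0.12 allowed. I didn't look at the cock again after fitting the burner knob.
- **Knob:** it slid on with no upward push. The spring force then rose to 10.6 N at tool height 0.0963 m, and further pressing only raised the force to 24.8 N at 0.0959 m, so the spindle is on its stop. The grip held at about 14 mm, set for 55 N.
- **Disagreements:** position estimates for the spindle and knob varied by 2–3 mm between methods and views. My first two move calls were refused as "invalid input" and moved nothing.
- **Bystanders:** the arm kept well away from the ramekin, pepper mill and salt shaker; I did not check their positions again at the end.

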